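Rasps back into the holder cups

ROBOT

A 6-joint arm with a two-finger parallel gripper is mounted at the origin on the work surface. World frame = base frame: x ahead of the robot, y to its left, z up, the work surface at z = 0. Lengths are in m, angles in rad, forces in N, time in s.
With the tool pointing down it reaches from about 0.35 to 0.775 m from the base axis. Payload 5.5 kg.
Tool frame: the origin (TCP) lies at the very end of the fingers, on their centre line; the grasp point (between the pads) lies env.hold_point_z behind it (env.hold_point_z is the distance from the TCP to the grasp point, in m); z points along the fingers, y is the line along which they close (so a half turn about z gives the same grasp; the last joint's range is limited). The gripper opens to 85 mm and grips with 20 to 120 N. Pads are 22 mm wide; open, the fingers measure 114 mm over their backs; the gripper's body (76 mm by 85 mm) begins 54 mm behind the grasp point. The pads swing forward as they close: fully open they stand 13 mm farther back than shut.
Start: joints at [1.094, 0.313, 0.046, 1.304, 0, 1.431], TCP at [0.19, 0.543, 0.231] pointing down, gripper open.
Joint ranges: [-2.76, 2.76], [-0.86, 1.69], [-1.03, 1.26], [-2.2, 2.34], [-1.47, 1.5], [-3.14, 3.14]. Speed limits (rad/s): [2.57, 2.57, 3.14, 3.14, 3.14, 3.14].

INTERFACE

Orientations are given as a unit quaternion [w, x, y, z].
In Python, from workcell import env gives the robot as it stands.
- The arm moves only by the tool carry_out, never from a script. Its argument "steps" is a list of rows, each a list of 3 entries, a list of its own where there are three numbers: the turn, a rotation vector about the tool's x, y, z in degrees, then the shift along the tool's x, y, z in cm, then the closure in counts, from 0 (fully open) to 255 (shut). A call has exactly 8 rows; each row is the pose to reach, as a shift and turn from the pose commanded when the call began, along the tool's axes at that moment; what a row does not reach only later rows make up. A row lasts 1/8 s, in which the tool goes at most 62.5 mm and 10.7 degrees, less where a joint would pass 70% of its speed; a pose out of reach is approached as far as the arm can. A call with a gripper value outside its range is refused whole. The fingers move at their own pace and stop on an object; "force" is the grip in N (left out, the last holds). Time passes only in rows, so rows that repeat a pose let the fingers close, or fill a call up. It gives the time, the measured TCP pose, the force, the opening and the grip force at its end, in the units of the state.
- env.get_state(): the state, without advancing time (a new reading comes with each control period).
- env.read_camera(name): name is "side" or "top"; returns (picture, depth): 480x640x3 uint8, red, green, blue; 480x640 float32, m along the optical axis (not along the pixel's ray), 0 where there is no reading.
- env.get_calibration(name): a dict with "fx", "fy", "cx", "cy" (pixels), "origin" and "orientation" of the camera in the world. Camera axes: x right, y up, looking along -z (the intrinsics and any distortion apply to the point x, -y, -z); pixel columns grow to the right and rows downward; lengths in m; the calibration is good to about 2 mm. A picture is of the moment at which its call begins. get_calibration takes no time and is no camera call.
- env.hand_in(): hands the job in; it is judged then, once.
The state is a dict: "clock": time; "joint_pos": joint angles; "qvel": joint speeds; "tau": joint torques, N m; "tcp_pos": TCP position; "orientation": TCP orientation; "wrist_force": force on the tool from outside, world axes, zero at the start; "ft_torque": the same for the moment, N m; "finger_gap": finger opening in m; "grip_force": force on a finger pad.
Only numpy, scipy, OpenCV 4.12 (cv2) and the standard library are available. Lean on these libraries where they do the work, as an engineer would, in place of code of your own. Each camera call takes 0.05 s, during which the arm holds its last target. There are 200 camera calls.

TASK

Tidy up after filing: draw both rasps out of the slanted rest and stand each one upright, blade down, in the holder cup whose collar matches its handle (yellow in yellow, blue in blue). The stops inside the cups are set to unknown heights, so lower each rasp gently until you feel it touch the bottom, without pressing hard, and only then let go; do not let it drop in. Leave everything else on the bench alone.

Things in the scene. Friction and masses are not known exactly. Their poses are not given: they have to be found in the camera images.
- rasp_yellow: round rasp with a yellow handle, 180 mm long, 60 to 130 g. Origin: centre of the foot (the blade's free end); z runs along it to the handle's end. Steel blade: round, 12 mm thick, 0 to 95 mm, its last 6 mm tapering to 8 mm at the foot. Handle: square, 20 x 20 mm, 95 to 180 mm, its faces square to the body's x and y axes
- rasp_yellow_top (a point): centre of the handle's end of the yellow rasp, 180 mm from the foot. At the start the rasp stands 50 mm deep in a bore of the rest, handle up, leaning 33 to 38 degrees towards the robot; it comes out only when drawn along its own axis
- cup_yellow: fixed narrow holder cup with a yellow collar, upright on a steel disc 72 mm across; origin under its centre, z up. Rim 100 mm up; round bore 16 mm across, collar 37 mm across, wall 5.5 mm
- cup_yellow_rim (a point): centre of the mouth of the yellow cup. Inside is a stop clamped at an unknown height, its face 40 to 85 mm below the rim, different in each cup, not reported and hard to see: the bottom must be felt. The face is a damped rubber cushion that gives 1.5 N/mm for 7 mm, then is rigid
- rasp_blue: round rasp with a blue handle, 180 mm long, 60 to 130 g. Origin: centre of the foot (the blade's free end); z runs along it to the handle's end. Steel blade: round, 12 mm thick, 0 to 95 mm, its last 6 mm tapering to 8 mm at the foot. Handle: square, 20 x 20 mm, 95 to 180 mm, its faces square to the body's x and y axes
- rasp_blue_top (a point): centre of the handle's end of the blue rasp, 180 mm from the foot. At the start the rasp stands 50 mm deep in a bore of the rest, handle up, leaning 33 to 38 degrees towards the robot; it comes out only when drawn along its own axis
- cup_blue: fixed narrow holder cup with a blue collar, upright on a steel disc 72 mm across; origin under its centre, z up. Rim 100 mm up; round bore 16 mm across, collar 37 mm across, wall 5.5 mm
- cup_blue_rim (a point): centre of the mouth of the blue cup. Inside is a stop clamped at an unknown height, its face 40 to 85 mm below the rim, different in each cup, not reported and hard to see: the bottom must be felt. The face is a damped rubber cushion that gives 1.5 N/mm for 7 mm, then is rigid
- rest: fixed plywood rest, 120 x 200 mm base; holds the two rasps in a slanted block, top about 85 mm above the bench at its highest, bores 100 mm apart along its y axis, leaning towards its own -x by 35 degrees; origin under the base's centre, z up
- paint_jar: bystander: fixed-down dark paint jar, 72 mm across, 85 mm tall; origin under its centre
- glue_bottle: bystander: orange glue bottle with white cap, 52 mm across, 140 mm tall, standing; origin under its centre
- tape: bystander: yellow roll of tape lying flat, 90 mm across, 22 mm tall; origin under its centre
- paint_lid: bystander: white lid lying flat, 76 mm across, 12 mm tall; origin under its centre
- screwdriver: bystander: red-handled screwdriver lying on the bench; origin under the middle of it
- glue_gun: bystander: black hot-glue gun with red nozzle lying on its side, about 255 mm long, 30 mm tall
- scissors: bystander: blue-handled scissors lying on the bench, about 140 mm long, 10 mm tall
- putty_tin: bystander: fixed-down steel tin, 80 mm across, 50 mm tall; origin under its centre
There are look-alikes about, which are no part of the job. What is shaped like the cup_blue but green is not meant.

How it is judged:
At the end, for the whole second after the job is handed in: Each rasp stands in the cup of its own colour, blade down: its foot at least 37 mm below the rim and within 8 mm of the cup's axis, within 0.2 rad of upright, at rest (under 0.05 m/s) and released (z of rasp_yellow in the frame of cup_yellow below 0.063 m and horizontal distance between rasp_yellow and cup_yellow below 0.008 m and angle between each of rasp_yellow, rasp_blue's own z axis and vertical below 0.2 rad and linear speed of each of rasp_yellow, rasp_blue below 0.05 m/s and contact force between the fingers and rasp_yellow below 0.1 N and z of rasp_blue in the frame of cup_blue below 0.063 m and horizontal distance between rasp_blue and cup_blue below 0.008 m and contact force between the fingers and rasp_blue below 0.1 N); the robot touches nothing.
It fails at once if a rasp is dropped into its cup: let go and moving faster than 0.25 m/s inside it (a fall of about 3 mm) ((z of rasp_yellow in the frame of cup_yellow below 0.1 m and horizontal distance between rasp_yellow and cup_yellow below 0.012 m and contact force between the fingers and rasp_yellow below 0.1 N and linear speed of rasp_yellow above 0.25 m/s) or (z of rasp_blue in the frame of cup_blue below 0.1 m and horizontal distance between rasp_blue and cup_blue below 0.012 m and contact force between the fingers and rasp_blue below 0.1 N and linear speed of rasp_blue above 0.25 m/s)).
It fails at once if a rasp is pressed on its cup with more than 22 N (contact force between rasp_yellow and cup_yellow above 22 N or contact force between rasp_blue and cup_blue above 22 N).
It fails at once if a rasp is put into the cup of the other colour ((z of rasp_yellow in the frame of cup_blue below 0.095 m and horizontal distance between rasp_yellow and cup_blue below 0.012 m) or (z of rasp_blue in the frame of cup_yellow below 0.095 m and horizontal distance between rasp_blue and cup_yellow below 0.012 m)).
It fails at once if a loose bystander (bottle, tape, lid, screwdriver, glue gun, scissors) is shifted by more than 30 mm (distance of any of glue_bottle, tape, paint_lid, screwdriver, glue_gun, scissors from where it was at the start of the episode above 0.03 m).
It also fails if it takes over 70 s, if anything falls off the work surface, if the arm or the gripper's body presses on something with over 40 N, if the wrist force passes 120 N, or if a joint passes its speed limit or range.

## Working session

There is one attempt and no reset: what is moved stays moved. The work goes in short steps, Python scripts to look and compute and a tool call to move; the robot and the scene stay as the last step left them, time stands still between calls to the robot, and variables do not carry over. Pictures are saved under pics/ and viewed, at most 10 in all, crops included, and the job is handed in when it is done.

Besides the shell and the picture viewer there is one more tool, called in YAML: its name, and indented under it one key for each argument. carry_out: Moves the arm, as the interface text tells. Its arguments: {"type":"object","properties":{"steps":{"type":"array","items":{"type":"array"}},"force":{"type":"number"}},"required":["steps"]}

```bash
mkdir -p pics; ls
cat > h.py <<'E'
import numpy as np, cv2
from scipy.spatial.transform import Rotation as R
from workcell import env
def q2R(q): return R.from_quat([q[1],q[2],q[3],q[0]]).as_matrix()
def snap(n,tag):
    p,d=env.read_camera(n); np.savez(f'{tag}.npz',p=p,d=d); cv2.imwrite(f'pics/{tag}.png',p[:,:,::-1]); return p,d
def pts(n,d):
    c=env.get_calibration(n); v,u=np.mgrid[:d.shape[0],:d.shape[1]]
    P=np.stack([(u-c['cx'])/c['fx']*d,-(v-c['cy'])/c['fy']*d,-d],-1)
    return P@q2R(c['orientation']).T+np.array(c['origin'])
E
python3 - <<'E'
from h import *
for n in('top','side'):
    snap(n,n+'0'); print(env.get_calibration(n))
print(env.get_state(), env.hold_point_z)
E
```

```text
pics
{'fx': 596.122070503107, 'fy': 596.122070503107, 'cx': 315.3197091270928, 'cy': 237.3350363405679, 'origin': array([0.46204561, 0.03925992, 1.3492812 ]), 'orientation': array([ 0.71244734,  0.02553903, -0.01459018, -0.70110889])}
{'fx': 494.53054437198864, 'fy': 494.53054437198864, 'cx': 317.87861929569596, 'cy': 245.9992421934413, 'origin': array([ 0.42430912, -0.96055929,  1.05038463]), 'orientation': array([ 0.91581234,  0.39773971, -0.02654341, -0.04884996])}
{'clock': 0.1, 'joint_pos': array([1.09439386e+00, 3.13931762e-01, 4.51319289e-02, 1.30359462e+00,
       3.77152893e-05, 1.43120644e+00]), 'qvel': array([-0.00022666, -0.00161593,  0.00237172, -0.00167203, -0.00046951,
       -0.00135375]), 'tau': array([ 2.60292953e-03, -4.81724775e+01,  2.99245727e+01,  1.26670193e-02,
       -8.84684846e-05,  1.68188245e-05]), 'tcp_pos': array([0.18981909, 0.54230738, 0.23051045]), 'orientation': array([-2.60206708e-04,  1.67611359e-01,  9.85852826e-01, -7.55747063e-04]), 'wrist_force': array([-0.50441895,  0.13063695,  0.20895646]), 'ft_torque': array([-0.03278822,  0.03017504,  0.01544631]), 'grip_force': 0.0, 'finger_gap': 0.08533619007903205} 0.0187
```

View pics/top0.png

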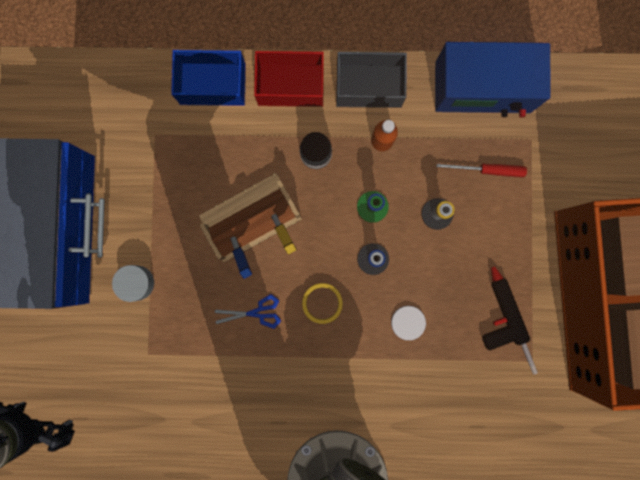

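View pics/side0.png

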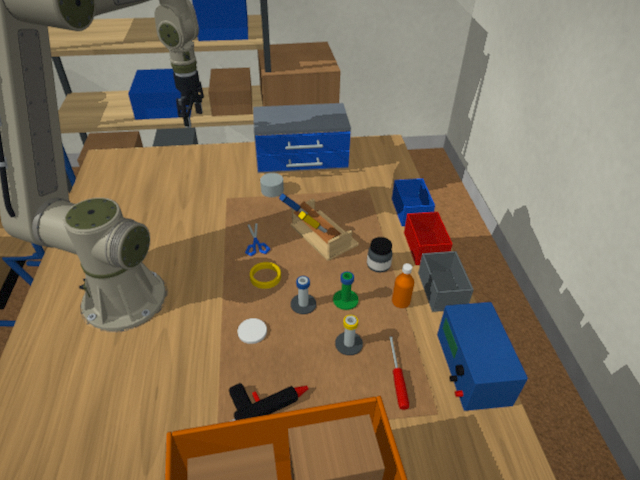

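Candidates (top view):
- **Yellow rasp:** handle at (286,236). Look-alikes are the tape (322,303) and the yellow cup collar (445,210).
- **Blue rasp:** handle at (241,258). Look-alikes are the scissors (265,312) and the blue tray and box at the edges.
- **Cups:** blue at (377,258), yellow at (445,210). The green one at (376,203) is the decoy.

In the side view the rasps are at (292,205) blue and (307,218) yellow, and the cups are at (303,283) blue and (350,322) yellow.

```bash
cat > m.py <<'E'
from h import *
roi={'top':{'ry':(270,205,305,260),'rb':(225,230,258,285),'cb':(360,240,395,280),'cy':(430,195,462,225)},
     'side':{'ry':(290,200,325,235),'rb':(272,188,312,222),'cb':(290,270,318,296),'cy':(338,312,364,332)}}
def mask(p,k,n):
    h=cv2.cvtColor(p,cv2.COLOR_RGB2HSV); x0,y0,x1,y1=roi[n][k]
    lo,hi=((18,110,60),(35,255,255)) if k[1]=='y' else ((100,110,25),(125,255,255))
    m=cv2.inRange(h,lo,hi); o=np.zeros_like(m); o[y0:y1,x0:x1]=m[y0:y1,x0:x1]; return o>0
E
python3 - <<'E'
from m import *
D={n:np.load(n+'0.npz') for n in('top','side')}
for n in D:
    P=pts(n,D[n]['d'])
    for k in roi[n]:
        m=mask(D[n]['p'],k,n)&(D[n]['d']>0); q=P[m]
        q=q[np.linalg.norm(q-np.median(q,0),axis=1)<.08]
        print(n,k,len(q),np.median(q,0).round(4),q.min(0).round(3),q.max(0).round(3))
        if k[0]=='r':
            c=q.mean(0); w=np.linalg.svd(q-c)[2][0]; w*=np.sign(w[2]); t=(q-c)@w
            print('  axis',w.round(3),'tilt',np.degrees(np.arccos(w[2])).round(1),'az',np.degrees(np.arctan2(w[1],w[0])).round(1),'c',c.round(4),'range',t.min().round(3),t.max().round(3))
        else:
            q=q[q[:,2]>.09]; print('  circ',cv2.minEnclosingCircle(q[:,:2].astype(np.float32)), q[:,2].mean(), len(q))
a=cv2.resize(D['top']['p'][190:290,190:320],None,fx=3,fy=3,interpolation=2)
b=cv2.resize(D['side']['p'][170:270,260:390],None,fx=3,fy=3,interpolation=2)
c=cv2.resize(D['top']['p'][185:285,350:480],None,fx=3,fy=3,interpolation=2)
d=cv2.resize(D['side']['p'][260:360,270:400],None,fx=3,fy=3,interpolation=2)
cv2.imwrite('pics/crop.png',np.vstack([np.hstack([a,b]),np.hstack([c,d])])[:,:,::-1][:600])
E
```

```text
top ry 299 [0.5251 0.1184 0.1627] [0.497 0.096 0.12 ] [0.558 0.142 0.185]
  axis [-0.611 -0.35   0.71 ] tilt 44.8 az -150.2 c [0.5258 0.1187 0.1581] range -0.05 0.034
top rb 253 [0.4757 0.2039 0.1643] [0.448 0.185 0.121] [0.507 0.226 0.186]
  axis [-0.601 -0.343  0.722] tilt 43.8 az -150.3 c [0.4759 0.2046 0.1598] range -0.051 0.033
top cb 57 [ 0.492  -0.0684  0.0985] [ 0.475 -0.086  0.092] [ 0.509 -0.054  0.103]
  circ ((0.4916791617870331, -0.06945820152759552), 0.01760706678032875) 0.09824292368485345 57
top cy 126 [ 0.5927 -0.2088  0.098 ] [ 0.578 -0.231  0.059] [ 0.615 -0.194  0.103]
  circ ((0.5960226058959961, -0.21253058314323425), 0.018814288079738617) 0.09803644787729962 118
side ry 170 [0.5265 0.1081 0.1529] [0.496 0.094 0.105] [0.558 0.139 0.184]
  axis [-0.583 -0.262  0.769] tilt 39.7 az -155.8 c [0.5263 0.1089 0.1506] range -0.056 0.039
side rb 131 [0.4761 0.1936 0.1512] [0.45  0.176 0.105] [0.507 0.216 0.184]
  axis [-0.56  -0.275  0.781] tilt 38.6 az -153.8 c [0.4769 0.1943 0.1504] range -0.055 0.037
side cb 66 [ 0.4913 -0.0869  0.0928] [ 0.476 -0.094  0.074] [ 0.509 -0.068  0.103]
  circ ((0.4914524257183075, -0.07751422375440598), 0.017997249960899353) 0.09568298652850539 46
side cy 119 [ 0.5923 -0.2269  0.0961] [ 0.577 -0.237  0.063] [ 0.613 -0.198  0.104]
  circ ((0.5956095457077026, -0.2171764224767685), 0.019831698387861252) 0.09709417066749672 91
```

View pics/crop.png

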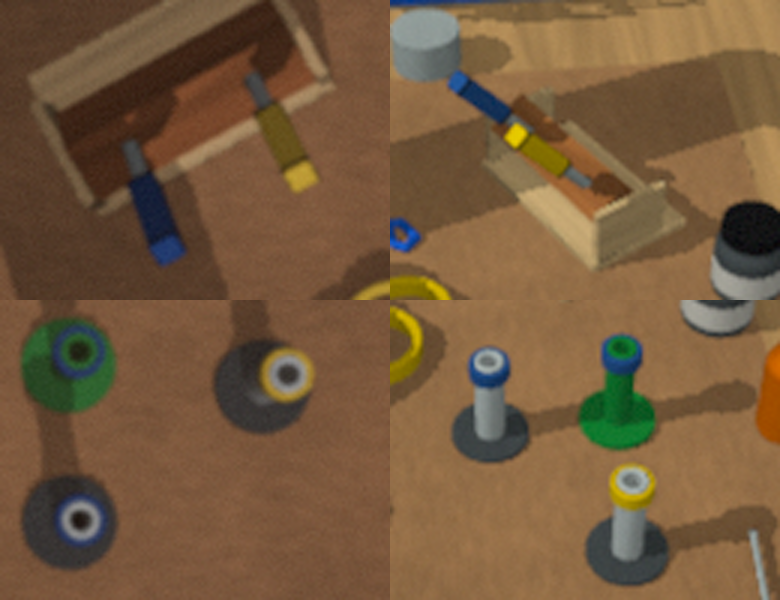

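The crop confirms the choice: the cups with grey tubes are the targets and the green tube is the decoy. The handle end faces show as the brighter squares. Next I'll refine the rasp axes and the rim centres.

```bash
cat >> m.py <<'E'
def ray(n,u,v,z):
    c=env.get_calibration(n); d=q2R(c['orientation'])@np.array([(u-c['cx'])/c['fx'],-(v-c['cy'])/c['fy'],-1])
    o=np.array(c['origin']); return o+d*(z-o[2])/d[2]
E
python3 - <<'E'
from m import *
D={n:np.load(n+'0.npz') for n in('top','side')}
az=np.radians(-150); hd=np.array([np.cos(az),np.sin(az),0]); yy=np.array([-hd[1],hd[0],0])
for n in D:
    p,d=D[n]['p'],D[n]['d']; P=pts(n,d); V=p.max(2).astype(float)
    for k in('ry','rb'):
        m=mask(p,k,n)&(d>0); v=V[m]; th=cv2.threshold(v.astype(np.uint8),0,255,cv2.THRESH_OTSU)[0]
        e=m&(V>th); vv,uu=np.nonzero(e); 
        med=np.median(P[e],0); ok=np.linalg.norm(P-med,axis=2)<.02
        q=P[e&ok]; f=P[m&(V<=th*.9)]; f=f[np.linalg.norm(f-np.median(f,0),axis=1)<.05]
        def pl(q):
            for _ in range(3):
                c=q.mean(0); w=np.linalg.svd(q-c)[2][2]; r=abs((q-c)@w); q=q[r<max(.0015,2*np.median(r))]
            return w*np.sign(w[2]),c,len(q)
        w,c,l=pl(q); w2,c2,l2=pl(f)
        print(n,k,th,'end c',q.mean(0).round(4),q.min(0).round(3),q.max(0).round(3),len(q),'pln',w.round(2),'| face n',w2.round(3),'lean',np.degrees(np.arcsin(w2[2])).round(1),'az',np.degrees(np.arctan2(w2[1],w2[0])).round(1),c2.round(4),l2)
    for k in('cb','cy'):
        m=mask(p,k,n)&(d>0)&(P[:,:,2]>.085)
        # top rim points
        t=m&(P[:,:,2]>.096); vv,uu=np.nonzero(t)
        h=cv2.convexHull(np.c_[uu,vv].astype(np.float32)); el=cv2.fitEllipse(h) if len(h)>4 else None
        print(n,k,len(uu),el, ray(n,*el[0],.1).round(4))
E
```

```text
top ry 136.0 end c [0.5054 0.1074 0.1772] [0.497 0.098 0.168] [0.514 0.117 0.185] 77 pln [-0.56 -0.32  0.76] | face n [0.664 0.407 0.627] lean 38.9 az 31.5 [0.5337 0.1235 0.1505] 150
top rb 76.0 end c [0.4563 0.1943 0.1785] [0.448 0.185 0.17 ] [0.464 0.204 0.186] 68 pln [-0.67 -0.29  0.68] | face n [0.692 0.366 0.622] lean 38.5 az 27.9 [0.4835 0.209  0.1521] 127
top cb 48 ((376.4082946777344, 257.95257568359375), (16.227270126342773, 16.66221809387207), 175.8882293701172) [ 0.4917 -0.0693  0.1   ]
top cy 94 ((445.26239013671875, 209.39666748046875), (16.958690643310547, 17.36688995361328), 89.43821716308594) [ 0.5958 -0.2125  0.1   ]
side ry 165.0 end c [0.5057 0.1017 0.1756] [0.498 0.094 0.169] [0.515 0.114 0.184] 33 pln [-0.5  -0.22  0.84] | face n [ 0.534 -0.845  0.038] lean 2.2 az -57.7 [0.533  0.1103 0.1418] 83
side rb 103.0 end c [0.4564 0.1879 0.1762] [0.45  0.176 0.168] [0.465 0.197 0.184] 28 pln [-0.74 -0.28  0.62] | face n [-0.51   0.86   0.015] lean 0.9 az 120.7 [0.4819 0.1958 0.1441] 64
side cb 25 ((302.577392578125, 280.9948425292969), (8.647882461547852, 13.532369613647461), 83.08350372314453) [ 0.4915 -0.0787  0.1   ]
side cy 62 ((350.13763427734375, 320.01214599609375), (12.175214767456055, 14.6607666015625), 97.29991912841797) [ 0.595  -0.2191  0.1   ]
```

```bash
cat > go.py <<'E'
from h import *
def axis(tilt,az=-150):
    t,z=np.radians([tilt,az]); return np.array([np.sin(t)*np.cos(z),np.sin(t)*np.sin(z),np.cos(t)])
def tool(a,yaw=120):
    z=-a; y=np.array([np.cos(np.radians(yaw)),np.sin(np.radians(yaw)),0]); y=y-z*(y@z); y/=np.linalg.norm(y)
    return np.c_[np.cross(y,z),y,z]
def rel(p,Rt,P0=None,R0=None):
    s=env.get_state(); R0=q2R(s['orientation']) if R0 is None else R0; P0=s['tcp_pos'] if P0 is None else P0
    print('turn',np.degrees(R.from_matrix(R0.T@Rt).as_rotvec()).round(2),'shift',(100*R0.T@(np.array(p)-P0)).round(2))
TY=np.array([.5054,.1072,.1772]); TB=np.array([.4563,.1941,.1785]); aY=axis(36.5); aB=axis(35.5)
CY=np.array([.5957,-.2130]); CB=np.array([.4917,-.0695])
E
python3 -c "
from go import *
rel(TY+.08*aY+[0,0,.0],tool(aY)); rel(TY+.08*aY,tool(aY)@np.diag([-1,-1,1]))"
```

```text
turn [-15.77 -34.24 -47.56] shift [-41.06 -34.25  -1.06]
turn [-41.4   19.06 125.33] shift [-41.06 -34.25  -1.06]
```

carry_out:
  steps:
    - [[0,0,0],[-6,-5,-3],0]
    - [[-16,-34,-48],[-41,-34,-3],0]
    - [[-16,-34,-48],[-41,-34,-3],0]
    - [[-16,-34,-48],[-41,-34,-3],0]
    - [[-16,-34,-48],[-41,-34,-3],0]
    - [[-16,-34,-48],[-41,-34,-3],0]
    - [[-16,-34,-48],[-41,-34,-3],0]
    - [[-16,-34,-48],[-41,-34,-3],0]
  force: 60

```text
clock: 1.1
tcp_pos: [0.4208, 0.1595, 0.259]
orientation: [0.301, -0.249, 0.917, 0.084]
wrist_force: [2.1, -0.1, -0.2]
finger_gap: 0.0854
grip_force: 0.0
```

```bash
python3 -c "
from go import *
s=env.get_state(); print(s['tcp_pos'],s['joint_pos'].round(2),s['clock'],s['wrist_force'])
rel(TY+.08*aY,tool(aY))"
```

```text
[0.42079044 0.15945946 0.25904181] [-0.04 -0.42 -0.77  0.68  0.33 -0.48] 1.1 [ 2.05626026 -0.14677334 -0.24656622]
turn [ 0.49 -0.1   0.27] shift [ 1.12 -8.76  1.31]
```

carry_out:
  steps:
    - [[0,0,0],[1,-7.5,1.1],0]
    - [[0,0,0],[1,-7.5,1.1],0]
    - [[0,0,0],[1,-7.5,1.1],0]
    - [[0,0,0],[1,-7.5,1.1],0]
    - [[0,0,0],[1,-7.5,1.1],0]
    - [[0,0,0],[1,-7.5,1.1],0]
    - [[0,0,0],[1,-7.5,1.1],0]
    - [[0,0,0],[1,-7.5,1.1],0]

```text
clock: 2.1
tcp_pos: [0.4579, 0.0952, 0.244]
orientation: [0.299, -0.248, 0.918, 0.084]
wrist_force: [-0.6, 0.5, 0.4]
finger_gap: 0.0852
grip_force: 0.0
```

```bash
python3 -c "
from go import *
s=env.get_state(); print(s['tcp_pos'],s['joint_pos'].round(2),s['clock'],s['wrist_force'])
rel(TY+.08*aY,tool(aY)); rel(TY-.04*aY,tool(aY))
p,d=snap('top','t1'); p2,d2=snap('side','s1')
a=cv2.resize(p[150:300,210:360],(400,400)); b=cv2.resize(p2[120:270,230:380],(400,400))
cv2.imwrite('pics/c1.png',np.hstack([a,b])[:,:,::-1])"
```

```text
[0.4579332  0.09524026 0.24401092] [-0.25 -0.33 -0.74  0.68  0.43 -0.67] 2.1 [-0.61088768  0.5345992   0.40895144]
turn [ 0.48 -0.29  0.06] shift [ 0.19 -1.34  0.16]
turn [ 0.48 -0.29  0.06] shift [ 0.13 -1.44 12.16]
```

View pics/c1.png

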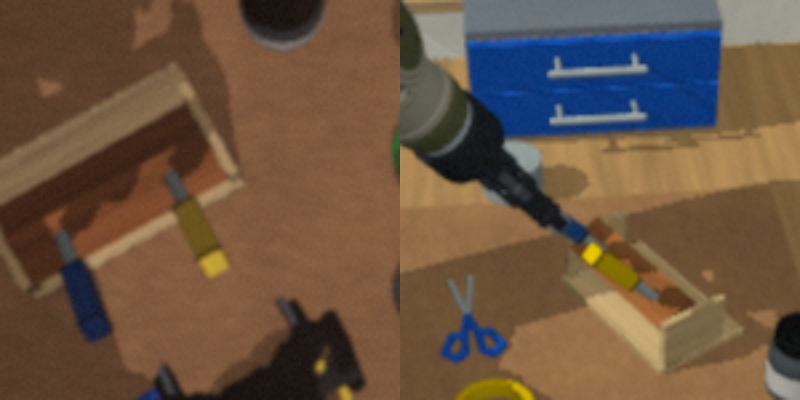

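The open gripper sits on the rasp's axis line, apart from about 1.4 cm sideways. In the left half the fingers are at (165,375) and (290,310), and the handle end is at (212,262). I'll correct that sideways, then advance and close.

carry_out:
  steps:
    - [[0.5,-0.3,0],[0.2,-1.4,0.2],0]
    - [[0.5,-0.3,0],[0.2,-1.4,3],0]
    - [[0.5,-0.3,0],[0.2,-1.4,7],0]
    - [[0.5,-0.3,0],[0.1,-1.4,10],0]
    - [[0.5,-0.3,0],[0.1,-1.4,12],0]
    - [[0.5,-0.3,0],[0.1,-1.4,12],0]
    - [[0.5,-0.3,0],[0.1,-1.4,12],200]
    - [[0.5,-0.3,0],[0.1,-1.4,12],255]

```text
clock: 3.2
tcp_pos: [0.5257, 0.1181, 0.1474]
orientation: [0.303, -0.246, 0.917, 0.08]
wrist_force: [0.0, 0.1, 0.3]
finger_gap: 0.0518
grip_force: 0.0
```

carry_out:
  steps:
    - [[0,0,0],[0,0,0],255]
    - [[0,0,0],[0,0,0],255]
    - [[0,0,0],[0,0,0],255]
    - [[0,0,0],[0,0,0],255]
    - [[0,0,0],[0,0,0],255]
    - [[0,0,0],[0,0,0],255]
    - [[0,0,0],[0,0,0],255]
    - [[0,0,0],[0,0,0],255]

```text
clock: 4.2
tcp_pos: [0.526, 0.1178, 0.1473]
orientation: [0.303, -0.246, 0.917, 0.08]
wrist_force: [-2.4, -5.8, 6.3]
finger_gap: 0.0195
grip_force: 58.3
```

```bash
python3 -c "
from go import *
s=env.get_state(); print(s['tcp_pos'],s['joint_pos'].round(2),s['ft_torque'])
rel(TY-.04*aY,tool(aY))
p2,d2=snap('side','s2'); p,d=snap('top','t2')
a=cv2.resize(p[170:290,210:330],(400,400)); b=cv2.resize(p2[150:250,250:350],(400,400))
cv2.imwrite('pics/c2.png',np.hstack([a,b])[:,:,::-1])"
```

```text
[0.52603375 0.11780787 0.14725106] [-0.14 -0.09 -0.84  0.28  0.37 -0.56] [-1.1008922   0.41514064 -0.63726988]
turn [-0.19  0.05  0.04] shift [0.08 0.11 0.21]
```

View pics/c2.png

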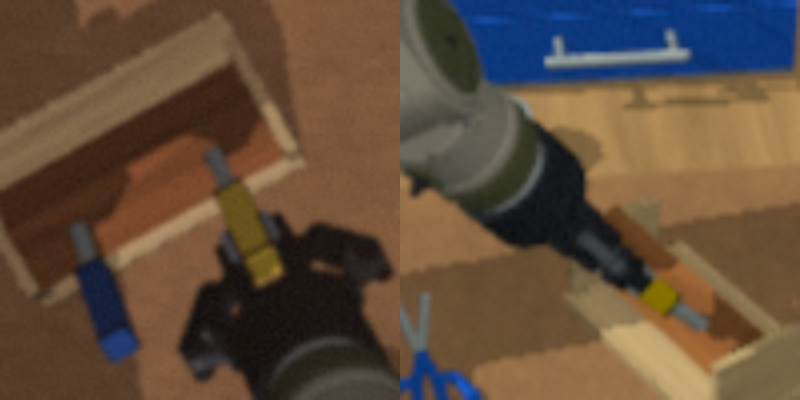

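The grip is secure: gap 19.5 mm, with the handle between the pads. Next I'll draw it along its axis.

carry_out:
  steps:
    - [[0,0,0],[0,0,-0.5],255]
    - [[0,0,0],[0,0,-1],255]
    - [[0,0,0],[0,0,-1.5],255]
    - [[0,0,0],[0,0,-2],255]
    - [[0,0,0],[0,0,-2.5],255]
    - [[0,0,0],[0,0,-3],255]
    - [[0,0,0],[0,0,-3],255]
    - [[0,0,0],[0,0,-3],255]

```text
clock: 5.3
tcp_pos: [0.5098, 0.1097, 0.1707]
orientation: [0.303, -0.246, 0.917, 0.081]
wrist_force: [0.8, -2.6, 0.5]
finger_gap: 0.0196
grip_force: 59.1
```

carry_out:
  steps:
    - [[0,0,0],[0,0,-1],255]
    - [[0,0,0],[0,0,-2],255]
    - [[0,0,0],[0,0,-3],255]
    - [[0,0,0],[0,0,-5],255]
    - [[0,0,0],[0,0,-7],255]
    - [[0,0,0],[0,0,-9],255]
    - [[0,0,0],[0,0,-11],255]
    - [[0,0,0],[0,0,-11],255]

```text
clock: 6.3
tcp_pos: [0.4531, 0.077, 0.2604]
orientation: [0.304, -0.246, 0.917, 0.08]
wrist_force: [-0.3, 0.1, -1.6]
finger_gap: 0.0203
grip_force: 58.6
```

```bash
python3 -c "
from go import *
s=env.get_state(); print(s['tcp_pos'],s['joint_pos'].round(2),s['ft_torque'],s['wrist_force'])
U=tool(np.array([0,0,1.]))
rel([.55,-.14,.32],U); rel([*CY,.29],U)
rel([*CY,.29],U,np.array([.55,-.14,.32]),U)"
```

```text
[0.45307108 0.07696105 0.26043727] [-0.31 -0.35 -0.71  0.75  0.46 -0.73] [-0.36154425  0.60586992  0.01322848] [-0.30823227  0.12329978 -1.62968217]
turn [-0.12 36.62  0.  ] shift [ -1.57 -23.65  -6.2 ]
turn [-0.12 36.62  0.  ] shift [-2.000e-02 -3.225e+01 -3.590e+00]
turn [0. 0. 0.] shift [-0.31 -8.61  3.  ]
```

carry_out:
  steps:
    - [[0,12,0],[-0.5,-4,-5],255]
    - [[0,22,0],[-1,-10,-6],255]
    - [[0,36.6,0],[-1.6,-23.6,-6.2],255]
    - [[0,36.6,0],[-1.6,-23.6,-6.2],255]
    - [[0,36.6,0],[-1.6,-23.6,-6.2],255]
    - [[0,36.6,0],[-1.6,-23.6,-6.2],255]
    - [[0,36.6,0],[-1.6,-23.6,-6.2],255]
    - [[0,36.6,0],[-1.6,-23.6,-6.2],255]

```text
clock: 7.3
tcp_pos: [0.5492, -0.138, 0.32]
orientation: [0.0, -0.259, 0.966, -0.001]
wrist_force: [-0.3, 0.2, -1.3]
finger_gap: 0.0195
grip_force: 58.8
```

```bash
python3 -c "
from go import *
s=env.get_state(); print(s['tcp_pos'],s['joint_pos'].round(2),s['ft_torque'],s['wrist_force'])
U=tool(np.array([0,0,1.]))
rel([*CY,.27],U)"
```

```text
[ 0.54922187 -0.13802571  0.31998356] [-0.39  0.29  0.23  1.51 -0.   -0.91] [-0.01261369  0.00709431  0.0476738 ] [-0.25878243  0.1744763  -1.25196316]
turn [-0.13 -0.    0.05] shift [-0.27 -8.81  5.02]
```

carry_out:
  steps:
    - [[0,0,0],[-0.3,-5,3],255]
    - [[0,0,0],[-0.3,-8.8,5],255]
    - [[0,0,0],[-0.3,-8.8,5],255]
    - [[0,0,0],[-0.3,-8.8,5],255]
    - [[0,0,0],[-0.3,-8.8,5],255]
    - [[0,0,0],[-0.3,-8.8,5],255]
    - [[0,0,0],[-0.3,-8.8,5],255]
    - [[0,0,0],[-0.3,-8.8,5],255]

```text
clock: 8.3
tcp_pos: [0.5968, -0.2138, 0.2688]
orientation: [-0.001, -0.259, 0.966, -0.001]
wrist_force: [-0.1, -1.0, -1.6]
finger_gap: 0.0194
grip_force: 59.0
```

```bash
python3 -c "
from go import *
s=env.get_state(); print(s['tcp_pos'],s['wrist_force'])
p2,d2=snap('side','s3'); p,d=snap('top','t3')
a=cv2.resize(p[160:260,400:500],(400,400),interpolation=2); b=cv2.resize(p2[240:360,290:410],(400,400),interpolation=2)
cv2.imwrite('pics/c3.png',np.hstack([a,b])[:,:,::-1])"
```

```text
[ 0.59682849 -0.21379397  0.26877638] [-0.10287653 -0.95519028 -1.60712745]
```

View pics/c3.png

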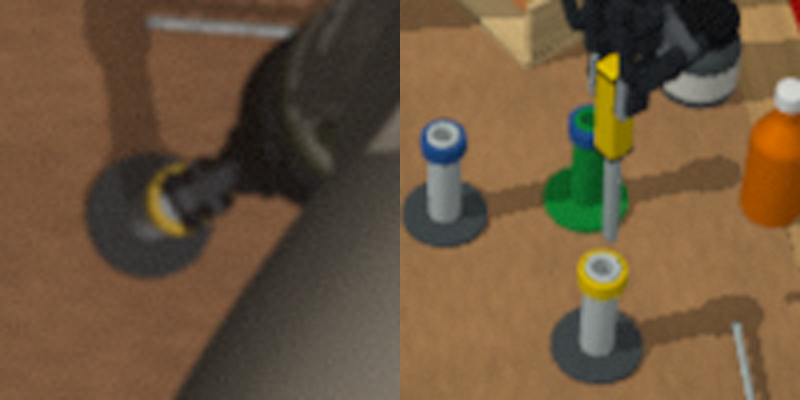

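The side half shows the blade hanging straight, with its tip at about (353,311), slightly right of the line up from the rim centre (350,320). I'll measure both in the same camera using depth.

```bash
cat > fit.py <<'E'
from h import *
from scipy.optimize import least_squares
def cyl(P,c0,z0,z1,r,vert=False,guess=None,rad=.03):
    q=P.reshape(-1,3); q=q[(q[:,2]>z0)&(q[:,2]<z1)&(np.linalg.norm(q[:,:2]-c0,axis=1)<rad)]
    def f(x): 
        c=x[:2]+(np.outer(q[:,2]-(z0+z1)/2,x[2:4]) if not vert else 0)
        return np.linalg.norm(q[:,:2]-c,axis=1)-r
    s=least_squares(f,np.r_[c0,[0,0]][:2 if vert else 4],loss='soft_l1',f_scale=.001)
    return s.x,len(q),np.median(abs(s.fun))
E
python3 - <<'E'
from fit import *
d=np.load('s3.npz')['d']; P=pts('side',d); P[d==0]=np.nan
d0=np.load('side0.npz')['d']; P0=pts('side',d0); P0[d0==0]=np.nan
c=np.array([.597,-.215])
for nm,a in (('collar',(P0,c,.075,.098,.0185,True)),('tube',(P0,c,.02,.065,.0135,True)),('blade',(P,c,.135,.215,.006,True)),('bladeLo',(P,c,.130,.170,.006,True)),('bladeHi',(P,c,.170,.215,.006,True))):
    x,n,m=cyl(*a); print(nm,x.round(4),n,m.round(5))
b=np.array([.4925,-.072])
for nm,a in (('bcollar',(P0,b,.075,.098,.0185,True)),('btube',(P0,b,.02,.065,.0135,True))):
    x,n,m=cyl(*a); print(nm,x.round(4),n,m.round(5))
q=P[(abs(P-[*c,.17])<[.03,.03,.1]).all(2)]
for z in np.arange(.09,.27,.01):
    k=q[(q[:,2]>z)&(q[:,2]<z+.01)]
    if len(k): print(z.round(2),len(k),np.median(k,0).round(4),np.ptp(k[:,0]).round(3))
E
```

```text
collar [ 0.595  -0.2165] 105 0.00171
tube [ 0.5956 -0.2159] 120 0.00071
blade [ 0.5974 -0.2131] 106 0.00101
bladeLo [ 0.599  -0.2122] 50 0.00075
bladeHi [ 0.597  -0.2135] 62 0.00075
bcollar [ 0.4909 -0.0724] 100 0.00201
btube [ 0.491  -0.0725] 111 0.00095
0.09 120 [ 0.5942 -0.2221  0.0975] 0.035
0.1 41 [ 0.5959 -0.2211  0.101 ] 0.033
0.13 12 [ 0.5975 -0.2172  0.1356] 0.009
0.14 13 [ 0.5995 -0.2156  0.1425] 0.012
0.15 13 [ 0.5982 -0.219   0.1564] 0.008
0.16 12 [ 0.5975 -0.2173  0.1647] 0.01
0.17 16 [ 0.5977 -0.2179  0.1753] 0.01
0.18 13 [ 0.5975 -0.2182  0.1863] 0.01
0.19 13 [ 0.5962 -0.2183  0.1965] 0.01
0.2 14 [ 0.5956 -0.2179  0.2039] 0.009
0.21 11 [ 0.5956 -0.2194  0.2141] 0.009
0.22 18 [ 0.5938 -0.2217  0.227 ] 0.024
0.23 36 [ 0.5931 -0.221   0.2347] 0.025
0.24 37 [ 0.5927 -0.2223  0.2456] 0.025
0.25 34 [ 0.5928 -0.222   0.2542] 0.024
0.26 26 [ 0.5888 -0.225   0.2653] 0.018
```

carry_out:
  steps:
    - [[0,2,0],[0,-0.16,0],255]
    - [[0,2,0],[0,-0.16,0],255]
    - [[0,2,0],[0,-0.16,0],255]
    - [[0,2,0],[0,-0.16,0],255]
    - [[0,2,0],[0,-0.16,0],255]
    - [[0,2,0],[0,-0.16,0],255]
    - [[0,2,0],[0,-0.16,0],255]
    - [[0,2,0],[0,-0.16,0],255]

```text
clock: 9.4
tcp_pos: [0.5976, -0.2154, 0.2686]
orientation: [-0.018, -0.259, 0.966, -0.005]
wrist_force: [0.0, 0.4, -1.2]
finger_gap: 0.0197
grip_force: 59.0
```

```bash
cat >> fit.py <<'E'
def check(c,zt,ref=(.595,-.216),col='y'):
    # z profile fits, several frames of the side camera
    Ps=[]
    for i in range(5):
        p,d=env.read_camera('side'); P=pts('side',d); P[d==0]=np.nan; Ps.append(P)
    P=np.concatenate(Ps); c=np.array(c); f=zt-.142
    x,n,m=cyl(P,c,f+.008,f+.088,.006,False,rad=.013)
    foot=x[:2]+x[2:4]*(f-(f+.048)); print('mid',x[:2].round(4),'slope deg',np.degrees(x[2:4]).round(2),'foot',foot.round(4),n,m.round(5))
    for nm,a in (('collar',(P,np.array(ref),.075,.098,.0185,True)),('tube',(P,np.array(ref),.02,.065,.0135,True))):
        x,n,m=cyl(*a); print(nm,x.round(4),n,m.round(5))
    cv2.imwrite('pics/chk_%.2f.png'%env.get_state()['clock'],p[:,:,::-1])
    e=x[:2]-foot; tx=np.array([-.866,-.5]); ty=np.array([-.5,.866]); print('foot->tube',(1e3*e).round(1),'tool x,y cm',(100*np.array([e@tx,e@ty])).round(2))
E
python3 -c "
from fit import *
s=env.get_state(); print(s['tcp_pos'],s['wrist_force'],s['clock']); check((.596,-.214),s['tcp_pos'][2])"
```

```text
[ 0.59756928 -0.21540218  0.26859064] [ 0.01819534  0.44520621 -1.23579236] 9.4
mid [ 0.5959 -0.2162] slope deg [-0.64  0.13] foot [ 0.5965 -0.2163] 568 0.00067
collar [ 0.5956 -0.2163] 519 0.00165
tube [ 0.5956 -0.2158] 583 0.0007
foot->tube [-0.9  0.5] tool x,y cm [0.05 0.09]
```

The foot is now within about 1 mm of the bore axis and near vertical. I'll start lowering into the mouth.

carry_out:
  steps:
    - [[0,0.4,0],[0.1,0.05,1],255]
    - [[0,0.4,0],[0.1,0.05,1.8],255]
    - [[0,0.4,0],[0.1,0.05,2.4],255]
    - [[0,0.4,0],[0.1,0.05,2.9],255]
    - [[0,0.4,0],[0.1,0.05,3.4],255]
    - [[0,0.4,0],[0.1,0.05,3.8],255]
    - [[0,0.4,0],[0.1,0.05,3.8],255]
    - [[0,0.4,0],[0.1,0.05,3.8],255]

```text
clock: 10.65
tcp_pos: [0.5955, -0.216, 0.2305]
orientation: [-0.021, -0.259, 0.966, -0.006]
wrist_force: [1.5, 0.6, -2.1]
finger_gap: 0.0193
grip_force: 58.7
```

carry_out:
  steps:
    - [[0,0,0],[0,0,0.5],255]
    - [[0,0,0],[0,0,1],255]
    - [[0,0,0],[0,0,1.5],255]
    - [[0,0,0],[0,0,1.8],255]
    - [[0,0,0],[0,0,2.1],255]
    - [[0,0,0],[0,0,2.4],255]
    - [[0,0,0],[0,0,2.5],255]
    - [[0,0,0],[0,0,2.5],255]

```text
clock: 11.65
tcp_pos: [0.5946, -0.2168, 0.2056]
orientation: [-0.021, -0.259, 0.966, -0.006]
wrist_force: [4.3, 2.7, 0.2]
finger_gap: 0.0192
grip_force: 59.0
```

carry_out:
  steps:
    - [[0,0,0],[0,0,0.1],255]
    - [[0,0,0],[0,0,0.2],255]
    - [[0,0,0],[0,0,0.3],255]
    - [[0,0,0],[0,0,0.4],255]
    - [[0,0,0],[0,0,0.5],255]
    - [[0,0,0],[0,0,0.6],255]
    - [[0,0,0],[0,0,0.6],255]
    - [[0,0,0],[0,0,0.6],255]

```text
clock: 12.65
tcp_pos: [0.5944, -0.2169, 0.1997]
orientation: [-0.021, -0.259, 0.966, -0.006]
wrist_force: [5.6, 1.1, 2.2]
finger_gap: 0.0193
grip_force: 58.9
```

Lateral force is building because the tool's z axis is tilted about 2.4°, so each lowering also drifted sideways. I'll re-centre.

carry_out:
  steps:
    - [[0,0,0],[-0.07,0,0],255]
    - [[0,0,0],[-0.14,0,0],255]
    - [[0,0,0],[-0.14,0,0],255]
    - [[0,0,0],[-0.14,0,0],255]
    - [[0,0,0],[-0.14,0,0],255]
    - [[0,0,0],[-0.14,0,0],255]
    - [[0,0,0],[-0.14,0,0],255]
    - [[0,0,0],[-0.14,0,0],255]

```text
clock: 13.65
tcp_pos: [0.5951, -0.2163, 0.1993]
orientation: [-0.021, -0.259, 0.966, -0.006]
wrist_force: [1.8, -0.7, -1.6]
finger_gap: 0.0193
grip_force: 58.4
```

carry_out:
  steps:
    - [[0,0,0],[-0.04,0,0.1],255]
    - [[0,0,0],[-0.05,0,0.2],255]
    - [[0,0,0],[-0.05,0,0.3],255]
    - [[0,0,0],[-0.06,0,0.4],255]
    - [[0,0,0],[-0.06,0,0.5],255]
    - [[0,0,0],[-0.06,0,0.6],255]
    - [[0,0,0],[-0.06,0,0.6],255]
    - [[0,0,0],[-0.06,0,0.6],255]

```text
clock: 14.65
tcp_pos: [0.5955, -0.2159, 0.1933]
orientation: [-0.021, -0.259, 0.966, -0.006]
wrist_force: [0.7, 0.4, -2.4]
finger_gap: 0.0196
grip_force: 58.6
```

carry_out:
  steps:
    - [[0,0,0],[0,0,0.1],255]
    - [[0,0,0],[-0.01,0,0.2],255]
    - [[0,0,0],[-0.01,0,0.3],255]
    - [[0,0,0],[-0.02,0,0.4],255]
    - [[0,0,0],[-0.02,0,0.5],255]
    - [[0,0,0],[-0.03,0,0.6],255]
    - [[0,0,0],[-0.03,0,0.6],255]
    - [[0,0,0],[-0.03,0,0.6],255]

```text
clock: 15.65
tcp_pos: [0.5957, -0.216, 0.1875]
orientation: [-0.021, -0.259, 0.966, -0.006]
wrist_force: [-0.5, 0.3, -2.1]
finger_gap: 0.019
grip_force: 58.6
```

carry_out:
  steps:
    - [[0,0,0],[0,0,0.1],255]
    - [[0,0,0],[-0.01,0,0.2],255]
    - [[0,0,0],[-0.01,0,0.3],255]
    - [[0,0,0],[-0.02,0,0.4],255]
    - [[0,0,0],[-0.02,0,0.5],255]
    - [[0,0,0],[-0.02,0,0.6],255]
    - [[0,0,0],[-0.02,0,0.6],255]
    - [[0,0,0],[-0.02,0,0.6],255]

```text
clock: 16.65
tcp_pos: [0.5957, -0.216, 0.1815]
orientation: [-0.021, -0.259, 0.966, -0.006]
wrist_force: [-0.3, 0.0, -1.1]
finger_gap: 0.0191
grip_force: 58.6
```

carry_out:
  steps:
    - [[0,0,0],[0,0,0.1],255]
    - [[0,0,0],[-0.01,0,0.2],255]
    - [[0,0,0],[-0.01,0,0.3],255]
    - [[0,0,0],[-0.01,0,0.3],255]
    - [[0,0,0],[-0.01,0,0.3],255]
    - [[0,0,0],[-0.01,0,0.3],255]
    - [[0,0,0],[-0.01,0,0.3],255]
    - [[0,0,0],[-0.01,0,0.3],255]

```text
clock: 17.65
tcp_pos: [0.5957, -0.2161, 0.1786]
orientation: [-0.021, -0.259, 0.966, -0.006]
wrist_force: [0.4, 0.1, -1.4]
finger_gap: 0.0195
grip_force: 58.6
```

No contact yet.

carry_out:
  steps:
    - [[0,0,0],[0,0,0.1],255]
    - [[0,0,0],[-0.01,0,0.2],255]
    - [[0,0,0],[-0.01,0,0.3],255]
    - [[0,0,0],[-0.02,0,0.4],255]
    - [[0,0,0],[-0.02,0,0.5],255]
    - [[0,0,0],[-0.02,0,0.6],255]
    - [[0,0,0],[-0.02,0,0.6],255]
    - [[0,0,0],[-0.02,0,0.6],255]

```text
clock: 18.65
tcp_pos: [0.5958, -0.2161, 0.1733]
orientation: [-0.02, -0.259, 0.966, -0.006]
wrist_force: [-0.5, 0.2, 5.7]
finger_gap: 0.0192
grip_force: 59.6
```

Contact felt: about 7.5 N. I'll back off to light contact before releasing.

carry_out:
  steps:
    - [[0,0,0],[0.01,0,-0.1],255]
    - [[0,0,0],[0.01,0,-0.2],255]
    - [[0,0,0],[0.01,0,-0.3],255]
    - [[0,0,0],[0.01,0,-0.3],255]
    - [[0,0,0],[0.01,0,-0.3],255]
    - [[0,0,0],[0.01,0,-0.3],255]
    - [[0,0,0],[0.01,0,-0.3],255]
    - [[0,0,0],[0.01,0,-0.3],255]

```text
clock: 19.65
tcp_pos: [0.5957, -0.2161, 0.1755]
orientation: [-0.021, -0.259, 0.966, -0.006]
wrist_force: [1.3, 0.4, 2.4]
finger_gap: 0.0192
grip_force: 59.1
```

carry_out:
  steps:
    - [[0,0,0],[0,0,-0.05],255]
    - [[0,0,0],[0,0,-0.1],255]
    - [[0,0,0],[0,0,-0.1],255]
    - [[0,0,0],[0,0,-0.1],190]
    - [[0,0,0],[0,0,-0.1],180]
    - [[0,0,0],[0,0,-0.1],160]
    - [[0,0,0],[0,0,-0.1],140]
    - [[0,0,0],[0,0,-0.1],120]

```text
clock: 20.65
tcp_pos: [0.5956, -0.216, 0.1765]
orientation: [-0.021, -0.259, 0.966, -0.006]
wrist_force: [-0.3, -0.3, -0.5]
finger_gap: 0.0452
grip_force: 0.0
```

```bash
python3 -c "
from go import *
from fit import *
s=env.get_state(); print(s['tcp_pos'],s['wrist_force'],s['clock'],s['finger_gap'])
p,d=snap('side','s4')
cv2.imwrite('pics/c4.png',cv2.resize(p[240:360,290:410],(480,480),interpolation=2)[:,:,::-1])"
```

```text
[ 0.59561909 -0.2160217   0.17651837] [-0.2833529  -0.30640682 -0.47070125] 20.65 0.04518685421958946
```

View pics/c4.png

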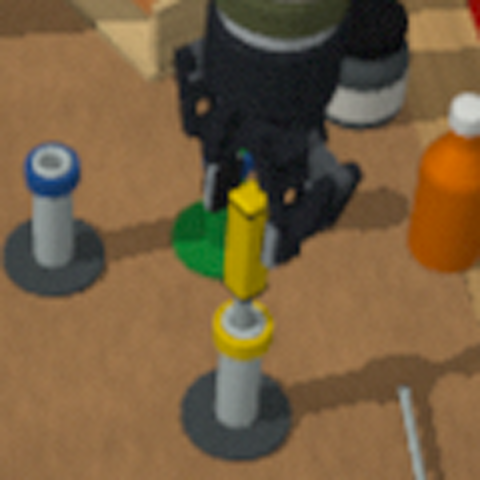

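The yellow rasp stands in its cup at (242,315), with the fingers open around the handle. I'll retract straight up.

carry_out:
  steps:
    - [[0,0,0],[0.1,0,-2],100]
    - [[0,0,0],[0.2,0,-5],60]
    - [[0,0,0],[0.4,0,-9],0]
    - [[0,0,0],[0.5,0,-13],0]
    - [[0,0,0],[0.5,0,-13],0]
    - [[0,0,0],[0.5,0,-13],0]
    - [[0,0,0],[0.5,0,-13],0]
    - [[0,0,0],[0.5,0,-13],0]

```text
clock: 21.7
tcp_pos: [0.5957, -0.2154, 0.3054]
orientation: [-0.022, -0.259, 0.966, -0.005]
wrist_force: [-0.7, -0.4, -0.6]
finger_gap: 0.0853
grip_force: 0.0
```

```bash
sed -i 's/aB=axis(35.5)/aB=axis(37.5)/' go.py; python3 -c "
from go import *
rel(TB+.08*aB,tool(aB))"
```

```text
turn [ 6.000e-02 -4.007e+01 -2.000e-02] shift [-3.81 42.43  6.22]
```

carry_out:
  steps:
    - [[0,-6,0],[0,5,0],0]
    - [[0,-40,0],[-4,42.4,4],0]
    - [[0,-40,0],[-4,42.4,6.2],0]
    - [[0,-40,0],[-3.8,42.4,6.2],0]
    - [[0,-40,0],[-3.8,42.4,6.2],0]
    - [[0,-40,0],[-3.8,42.4,6.2],0]
    - [[0,-40,0],[-3.8,42.4,6.2],0]
    - [[0,-40,0],[-3.8,42.4,6.2],0]

```text
clock: 22.7
tcp_pos: [0.4105, 0.1733, 0.2408]
orientation: [0.309, -0.249, 0.914, 0.085]
wrist_force: [0.1, -0.0, 0.1]
finger_gap: 0.0853
grip_force: 0.0
```

carry_out:
  steps:
    - [[0,0,0],[0,0,0],0]
    - [[0,0,0],[0,0,0],0]
    - [[0,0,0],[0,0,0],0]
    - [[0,0,0],[0,0,0],0]
    - [[0,0,0],[0,0,0],0]
    - [[0,0,0],[0,0,0],0]
    - [[0,0,0],[0,0,0],0]
    - [[0,0,0],[0,0,0],0]

```text
clock: 23.7
tcp_pos: [0.4147, 0.1692, 0.2427]
orientation: [0.311, -0.245, 0.915, 0.083]
wrist_force: [0.5, 0.2, -1.2]
finger_gap: 0.0857
grip_force: 0.0
```

```bash
python3 -c "
from go import *
s=env.get_state(); print(s['tcp_pos'],s['joint_pos'].round(2))
rel(TB+.08*aB,tool(aB)); rel(TB-.04*aB,tool(aB))"
```

```text
[0.41467856 0.16922536 0.24268694] [-0.01 -0.44 -0.83  0.6   0.31 -0.44]
turn [-0.03  0.01  0.04] shift [0.06 0.07 0.04]
turn [-0.03  0.01  0.04] shift [ 0.06  0.08 12.04]
```

carry_out:
  steps:
    - [[0,0,0],[0.1,0.05,1],0]
    - [[0,0,0],[0.1,0.05,4],0]
    - [[0,0,0],[0.1,0.05,8],0]
    - [[0,0,0],[0.1,0.05,11],0]
    - [[0,0,0],[0.1,0.05,12],0]
    - [[0,0,0],[0.1,0.05,12],0]
    - [[0,0,0],[0.1,0.05,12],150]
    - [[0,0,0],[0.1,0.05,12],255]

```text
clock: 24.7
tcp_pos: [0.4775, 0.2055, 0.1482]
orientation: [0.312, -0.245, 0.914, 0.083]
wrist_force: [0.7, 0.4, -0.3]
finger_gap: 0.0515
grip_force: 0.0
```

carry_out:
  steps:
    - [[0,0,0],[0,0,0],255]
    - [[0,0,0],[0,0,0],255]
    - [[0,0,0],[0,0,0],255]
    - [[0,0,0],[0,0,0],255]
    - [[0,0,0],[0,0,0],255]
    - [[0,0,0],[0,0,0],255]
    - [[0,0,0],[0,0,0],255]
    - [[0,0,0],[0,0,0],255]

```text
clock: 25.7
tcp_pos: [0.4777, 0.205, 0.1476]
orientation: [0.311, -0.245, 0.915, 0.082]
wrist_force: [-4.9, -4.5, 6.2]
finger_gap: 0.0191
grip_force: 58.2
```

carry_out:
  steps:
    - [[0,0,0],[0,0,-0.5],255]
    - [[0,0,0],[0,0,-1],255]
    - [[0,0,0],[0,0,-1.5],255]
    - [[0,0,0],[0,0,-2],255]
    - [[0,0,0],[0,0,-2.5],255]
    - [[0,0,0],[0,0,-3],255]
    - [[0,0,0],[0,0,-3],255]
    - [[0,0,0],[0,0,-3],255]

```text
clock: 26.7
tcp_pos: [0.4613, 0.1966, 0.1708]
orientation: [0.311, -0.245, 0.915, 0.083]
wrist_force: [1.0, -0.3, 0.1]
finger_gap: 0.0193
grip_force: 58.7
```

carry_out:
  steps:
    - [[0,0,0],[0,0,-1],255]
    - [[0,0,0],[0,0,-2],255]
    - [[0,0,0],[0,0,-3],255]
    - [[0,0,0],[0,0,-5],255]
    - [[0,0,0],[0,0,-7],255]
    - [[0,0,0],[0,0,-9],255]
    - [[0,0,0],[0,0,-11],255]
    - [[0,0,0],[0,0,-11],255]

```text
clock: 27.7
tcp_pos: [0.4032, 0.1629, 0.2595]
orientation: [0.312, -0.245, 0.914, 0.083]
wrist_force: [-0.1, -0.2, -0.3]
finger_gap: 0.0194
grip_force: 58.6
```

```bash
python3 -c "
from go import *
s=env.get_state(); print(s['tcp_pos'],s['joint_pos'].round(2),s['ft_torque'],s['wrist_force'])
U=tool(np.array([0,0,1.]))
rel([.47,.02,.32],U); rel([.491,-.0725,.27],U,np.array([.47,.02,.32]),U)"
```

```text
[0.40321308 0.16291038 0.2595031 ] [-0.03 -0.48 -0.81  0.67  0.33 -0.46] [-0.34434016  0.5228676   0.02845328] [-0.05337331 -0.21831202 -0.29157596]
turn [-0.12 37.65  0.  ] shift [ -2.61 -15.73  -5.59]
turn [0. 0. 0.] shift [ 2.81 -9.06  5.  ]
```

carry_out:
  steps:
    - [[0,10,0],[-1,-3,-4],255]
    - [[0,20,0],[-2,-8,-5.6],255]
    - [[0,30,0],[-2.6,-15.7,-5.6],255]
    - [[0,38,0],[-2.6,-15.7,-5.6],255]
    - [[0,38,0],[-2.6,-15.7,-5.6],255]
    - [[0,38,0],[-2.6,-15.7,-5.6],255]
    - [[0,38,0],[-2.6,-15.7,-5.6],255]
    - [[0,38,0],[-2.6,-15.7,-5.6],255]

```text
clock: 28.7
tcp_pos: [0.4691, 0.0208, 0.3194]
orientation: [-0.003, -0.259, 0.966, -0.002]
wrist_force: [0.7, 0.2, -1.1]
finger_gap: 0.0192
grip_force: 58.6
```

carry_out:
  steps:
    - [[0,0,0],[1.5,-5,2],255]
    - [[0,0,0],[2.8,-9,5],255]
    - [[0,0,0],[2.8,-9,5],255]
    - [[0,0,0],[2.8,-9,5],255]
    - [[0,0,0],[2.8,-9,5],255]
    - [[0,0,0],[2.8,-9,5],255]
    - [[0,0,0],[2.8,-9,5],255]
    - [[0,0,0],[2.8,-9,5],255]

```text
clock: 29.7
tcp_pos: [0.4906, -0.0714, 0.2688]
orientation: [-0.004, -0.259, 0.966, -0.002]
wrist_force: [-0.0, 0.2, -0.6]
finger_gap: 0.0195
grip_force: 58.8
```

```bash
python3 -c "
from fit import *
s=env.get_state(); print(s['tcp_pos'],s['wrist_force'],s['clock']); check((.491,-.072),s['tcp_pos'][2],ref=(.491,-.0725))
import glob;f=sorted(glob.glob('pics/chk*'))
p=cv2.imread('pics/chk_%.2f.png'%env.get_state()['clock']); cv2.imwrite('pics/c5.png',cv2.resize(p[200:350,240:390],(600,600),interpolation=2))"
```

```text
[ 0.49055347 -0.07144623  0.26882675] [-0.03838633  0.1858464  -0.64047588] 29.7
mid [ 0.4884 -0.0726] slope deg [-0.87  0.03] foot [ 0.4891 -0.0727] 536 0.00076
collar [ 0.4907 -0.0725] 487 0.00177
tube [ 0.491  -0.0721] 548 0.0008
foot->tube [1.9 0.5] tool x,y cm [-0.19 -0.05]
```

View pics/c5.png

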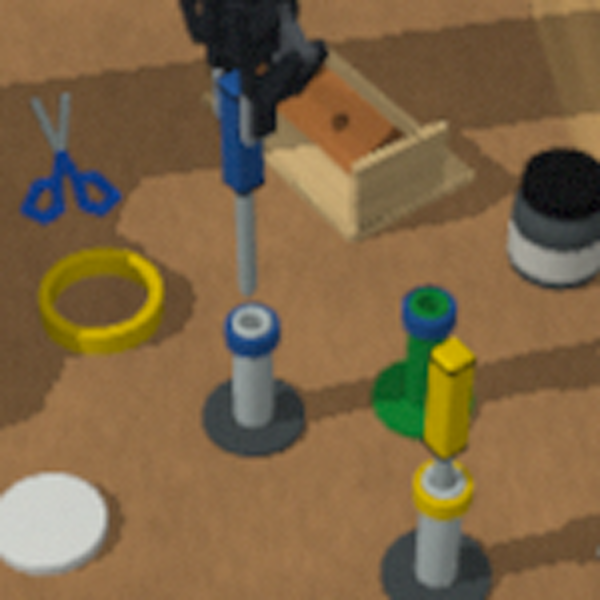

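The blue blade hangs over the blue cup with its tip at (247,292) and the rim at (252,320), about 2 mm short in x. The yellow rasp stands well in its own cup at (447,400). I'll correct the offset and lower into the mouth.

carry_out:
  steps:
    - [[0,0,0],[-0.2,-0.05,0],255]
    - [[0,0,0],[-0.2,-0.05,1],255]
    - [[0,0,0],[-0.2,-0.05,2],255]
    - [[0,0,0],[-0.2,-0.05,2.5],255]
    - [[0,0,0],[-0.21,-0.05,3],255]
    - [[0,0,0],[-0.22,-0.05,3.4],255]
    - [[0,0,0],[-0.22,-0.05,3.8],255]
    - [[0,0,0],[-0.22,-0.05,3.8],255]

```text
clock: 30.95
tcp_pos: [0.4922, -0.0712, 0.2304]
orientation: [-0.004, -0.259, 0.966, -0.001]
wrist_force: [0.5, -0.1, -1.1]
finger_gap: 0.0196
grip_force: 58.9
```

carry_out:
  steps:
    - [[0,0,0],[0,0,0.5],255]
    - [[0,0,0],[0,0,1],255]
    - [[0,0,0],[-0.01,0,1.5],255]
    - [[0,0,0],[-0.01,0,1.8],255]
    - [[0,0,0],[-0.02,0,2.1],255]
    - [[0,0,0],[-0.02,0,2.3],255]
    - [[0,0,0],[-0.02,0,2.4],255]
    - [[0,0,0],[-0.02,0,2.4],255]

```text
clock: 31.95
tcp_pos: [0.4924, -0.0713, 0.2067]
orientation: [-0.004, -0.259, 0.966, -0.002]
wrist_force: [-0.5, 0.2, -1.6]
finger_gap: 0.0195
grip_force: 58.9
```

carry_out:
  steps:
    - [[0,0,0],[0,0,0.1],255]
    - [[0,0,0],[0,0,0.2],255]
    - [[0,0,0],[0,0,0.3],255]
    - [[0,0,0],[0,0,0.4],255]
    - [[0,0,0],[0,0,0.5],255]
    - [[0,0,0],[0,0,0.5],255]
    - [[0,0,0],[0,0,0.5],255]
    - [[0,0,0],[0,0,0.5],255]

```text
clock: 32.95
tcp_pos: [0.4923, -0.0713, 0.2017]
orientation: [-0.004, -0.259, 0.966, -0.002]
wrist_force: [0.6, -1.0, -0.8]
finger_gap: 0.0192
grip_force: 58.9
```

Sliding freely. I'll keep lowering in 5–6 mm steps.

carry_out:
  steps:
    - [[0,0,0],[0,0,0.1],255]
    - [[0,0,0],[0,0,0.2],255]
    - [[0,0,0],[0,0,0.3],255]
    - [[0,0,0],[0,0,0.4],255]
    - [[0,0,0],[0,0,0.5],255]
    - [[0,0,0],[0,0,0.5],255]
    - [[0,0,0],[0,0,0.5],255]
    - [[0,0,0],[0,0,0.5],255]

```text
clock: 33.95
tcp_pos: [0.4923, -0.0714, 0.1967]
orientation: [-0.004, -0.259, 0.966, -0.002]
wrist_force: [-0.1, 0.4, 0.7]
finger_gap: 0.0195
grip_force: 59.0
```

carry_out:
  steps:
    - [[0,0,0],[0,0,0.1],255]
    - [[0,0,0],[0,0,0.2],255]
    - [[0,0,0],[0,0,0.2],255]
    - [[0,0,0],[0,0,0.2],255]
    - [[0,0,0],[0,0,0.2],255]
    - [[0,0,0],[0,0,0.2],255]
    - [[0,0,0],[0,0,0.2],255]
    - [[0,0,0],[0,0,0.2],255]

```text
clock: 34.95
tcp_pos: [0.4924, -0.0714, 0.1947]
orientation: [-0.004, -0.259, 0.966, -0.002]
wrist_force: [0.2, -0.2, 3.3]
finger_gap: 0.0193
grip_force: 59.3
```

The bottom is felt: force rises 2.6 N over 2 mm. I'll ease back 1.5 mm and release.

carry_out:
  steps:
    - [[0,0,0],[0,0,-0.1],255]
    - [[0,0,0],[0,0,-0.15],255]
    - [[0,0,0],[0,0,-0.15],255]
    - [[0,0,0],[0,0,-0.15],190]
    - [[0,0,0],[0,0,-0.15],180]
    - [[0,0,0],[0,0,-0.15],160]
    - [[0,0,0],[0,0,-0.15],140]
    - [[0,0,0],[0,0,-0.15],120]

```text
clock: 35.95
tcp_pos: [0.4923, -0.0713, 0.1961]
orientation: [-0.004, -0.259, 0.966, -0.002]
wrist_force: [-0.6, -0.1, 1.2]
finger_gap: 0.0452
grip_force: 0.0
```

carry_out:
  steps:
    - [[0,0,0],[0,0,-2],100]
    - [[0,0,0],[0,0,-5],60]
    - [[0,0,0],[0,0,-9],0]
    - [[0,0,0],[0,0,-13],0]
    - [[0,0,0],[0,0,-13],0]
    - [[0,0,0],[0,0,-13],0]
    - [[0,0,0],[0,0,-13],0]
    - [[0,0,0],[0,0,-13],0]

```text
clock: 36.95
tcp_pos: [0.4927, -0.0705, 0.325]
orientation: [-0.005, -0.259, 0.966, -0.001]
wrist_force: [0.6, -0.6, 0.2]
finger_gap: 0.0853
grip_force: 0.0
```

```bash
python3 -c "
from fit import *
s=env.get_state(); print(s['tcp_pos'],s['wrist_force'],s['clock'])
p,d=snap('side','s6'); P=pts('side',d)
for k,c in (('b',(.491,-.0725)),('y',(.5955,-.216))):
    q=P[(np.linalg.norm(P[...,:2]-c,axis=2)<.03)&(P[...,2]>.11)&(P[...,2]<.29)]; print(k,len(q),q.max(0).round(3),np.median(q,0).round(3))
cv2.imwrite('pics/c6.png',cv2.resize(p[200:350,240:390],(600,600),interpolation=2)[:,:,::-1])"
```

```text
[ 0.49272447 -0.07054381  0.32504932] [ 0.61600617 -0.6171546   0.2219947 ] 36.95
b 348 [ 0.504 -0.061  0.239] [ 0.491 -0.078  0.194]
y 328 [ 0.607 -0.206  0.219] [ 0.592 -0.223  0.18 ]
```

View pics/c6.png

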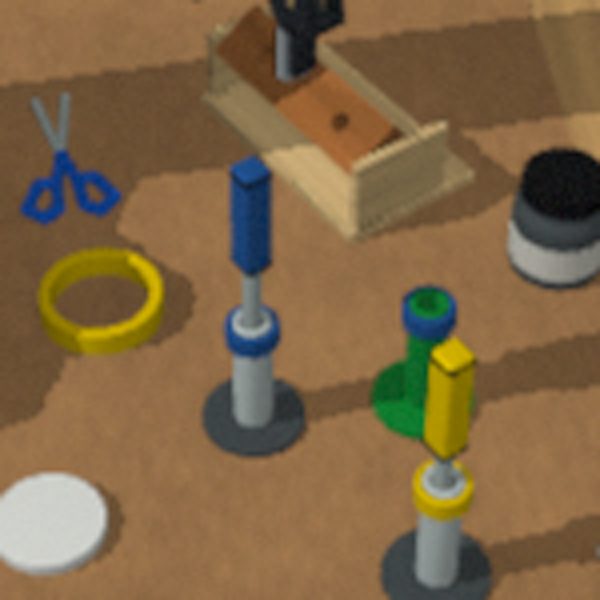

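Both rasps stand upright in their own cups: blue at (250,230), yellow at (448,400). The gripper is clear of both.

```bash
python3 -c "
from workcell import env
print(env.hand_in())"
```

```text
the job is handed in; nothing more can be done
None
```

Both rasps are standing upright and released in the cups of their own colour, each let go only after its bottom was felt; the job was handed in at about 37 s of the 70 s, but no verdict came back.

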